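# Lock the jukebox gear drum with its quick-release pin

## Task

Pull the quick-release pin straight up out of its parking socket and stand it in the bore of the bracket over the gear drum. Turn the hand crank counter-clockwise (seen from above) until the pin drops into the drum's hole, stopping there without forcing it, then press the pin gently past its detent until its flange is fully home, and let go. Leave everything else on the counter alone.

Things in the scene. Friction and masses are not known exactly. Their poses are not given: they have to be found in the camera images.
- pin: Steel quick-release pin, 96 mm long, 0.08 to 0.12 kg, upright in the parking socket at the start. Origin: centre of its lower tip; z along the pin to its head. From the tip: cone 5 mm high (5 to 10 mm wide), shank 10 mm wide, a detent bulge 15.2 mm wide 45 mm up, a flange 22 mm wide at 60 to 65 mm, neck 14 mm wide to 72 mm, round grip to 96 mm, flat top.
- pin_grip (a point): Middle of the pin's round grip (24 mm in diameter, 24 mm high), on the pin's axis 84 mm above its tip and 24 mm above the underside of the flange; z along the pin to its head. In either bore spring balls catch the bulge: passing them takes roughly 6 to 16 N, up or down.
- park_mouth (a point): Centre of the mouth of the parking socket, 78 mm above the counter, on a 30 mm square steel detent block that sits on a 44 mm square grey block; z up. Bore 17 mm wide for 20 mm, 12 mm wide below. The pin stands in it with its flange on the mouth and its tip 60 mm below the mouth; raise it 65 mm to clear.
- fixture: The fixed gear drum fixture: round grey base 176 mm across, gear drum on an upright axis, and a grey bracket reaching inward over the drum from a post at one side. Origin on the counter under the drum's axis; z up; x points from the drum's axis to the bracket bore.
- bore (a point): Centre of the mouth of the bracket bore, on a 30 mm square steel detent block, 103 mm above the counter, 56 mm from the drum's axis; z up. Bore 17 mm wide for 20 mm, then 12 mm for 20 mm; the drum's flat top turns 43 mm below the mouth. A pin let go in it rests on the drum, flange 17 mm above the mouth, loose. Fully home, the flange sits on the mouth.
- drum_axis (a point): Point on the upright axis of drum and crank, at the drum's top face, 60 mm above the counter; its axes are the fixture's. The steel gear drum, 159 mm across, has one 13 mm hole right through, 56 mm from the axis, 30 to 66 degrees short of the bore at the start. When it comes under the pin, the pin falls 7 mm or a little more by its weight and blocks the drum. The drum has a stop 28 degrees past the bore.
- crank_grip (a point): On the axis of the upright wooden crank handle, 126 mm above the counter, 85 mm from the drum's axis. The handle, a sleeve 20 mm in diameter, stands 96 to 152 mm above the counter and spins freely. Turning takes about 3 N there, much more once the pin blocks the drum. The crank is clamped to the drum at an angle that differs each time: it does not tell where the hole is.
- bumper_cap0: Chrome bumper cap, dome 68 mm across, 34 high, lying on the counter; origin under its centre. Leave alone.
- bumper_cap1: Second chrome bumper cap, the same. Leave alone.
- coin_plate: Red enamel coin entry plate, 110 x 75 x 6 mm, lying flat; origin under its centre. Leave alone.
- record_arm: Steel record gripper arm on a round foot 60 mm across, 200 mm long, 40 mm high; origin under the foot, arm along +x. Leave alone.
There are look-alikes about, which are no part of the job. Of the things that look like the pin, the smallest one is meant.

How it is judged:
By the outcome, as a careful person would: the job done as asked, in the order asked, and still so for the second after the job is handed in, with the robot touching nothing.
It also fails if it takes over 70 s, if anything falls off the work surface, if the arm or the gripper's body presses on something with over 40 N, if the wrist force passes 120 N, or if a joint passes its speed limit or range.

## Robot

A 7-joint arm with a two-finger parallel gripper is mounted at the origin on the work surface. World frame = base frame: x ahead of the robot, y to its left, z up, the work surface at z = 0. Lengths are in mm, angles in rad, forces in N, time in s.
With the tool pointing down it reaches from about 425 to 1025 mm from the base axis. Payload 9.4 kg.
Tool frame: the origin (TCP) lies midway between the tips of the shut fingers; the grasp point (between the pads) lies 19 mm behind it (ctrl.grasp_offset is the distance from the TCP to the grasp point, in mm); y points along the fingers, x is the direction in which the jaws open and shut, and the axes are right-handed (so a half turn about y gives the same grasp; the last joint's range is limited). The gripper opens to 85 mm and grips with 20 to 120 N. Pads are 22 mm wide; open, the fingers measure 114 mm over their backs; the gripper's body (76 mm by 85 mm) begins 54 mm behind the grasp point. The pads swing forward as they close: fully open they stand 13 mm farther back than shut.
Start: joints at [1.028, 0.599, -0.003, 1.599, 0.002, 0.943, -0.08], TCP at [325.616, -647.764, 231.275] pointing down, gripper open.
Joint ranges: [-2.57, 2.57], [-0.35, 1.97], [-1.29, 1.29], [0.11, 2.56], [-1.05, 4.19], [0.11, 1.86], [-2.63, 2.63]. Speed limits (rad/s): [2.22, 2.22, 3.01, 3.01, 3.14, 3.14, 3.14].

## Interface

Orientations are given as a unit quaternion [x, y, z, w].
In Python, from cell import monitor, imaging, workorder, ctrl gives the robot as it stands. The module is installed in compiled form; this text tells all that it offers.
- The arm moves only by the tool jog_arm, never from a script. Its argument "moves" is one flat list of numbers, 7 for each row, row after row: the turn, a rotation vector about the tool's x, y, z in rad, then the shift along the tool's x, y, z in m, then the gripper's target within -1 to 1 (fully open at 1, half-way at 0, shut at -1). In form: [wx, wy, wz, tx, ty, tz, jaw, wx, wy, wz, tx, ty, tz, jaw, ...]. A call has 1 to 12 rows; each row is the pose to reach, as a shift and turn from the pose measured when the call began, along the tool's axes at that moment; what a row does not reach only later rows make up. A row lasts 1/10 s, in which the tool goes at most 50 mm and 8.59 degrees, less where a joint would pass 70% of its speed; a pose out of reach is approached as far as the arm can. A call with a gripper value outside its range is refused whole. The fingers move at their own pace and stop on an object; "grip_force" is the grip in N (left out, the last holds). Time passes only in rows, so rows that repeat a pose let the fingers close. It gives the time, the measured TCP pose, the force and the opening at its end, in the units of the state.
- monitor.read_state(): the state, without advancing time (a new reading comes with each control period).
- imaging.camera(name): name is "side" or "top"; returns the picture (384x512x3 uint8, blue, green, red); there is no depth.
- imaging.calibration(name): a dict with "mtx" (3x3 intrinsics, pixels), "k1" (the pictures are not rectified: a ray, as slopes to the right and down, at radius r is drawn at 1 + k1 r^2 times it, then the intrinsics apply), "world_from_camera" (4x4, takes a point from camera to world coordinates). Camera axes: x right, y up, looking along -z (the intrinsics and any distortion apply to the point x, -y, -z); pixel columns grow to the right and rows downward; lengths in mm; the calibration is good to about 2 mm. A picture is of the moment at which its call begins. calibration takes no time and is no camera call.
- workorder.hand_in(): hands the job in, once; it reports no verdict.
The state is a dict: "t": time; "joint_pos": joint angles; "qd": joint speeds; "tau": joint torques, N m; "tcp_pos": TCP position; "orientation": TCP orientation; "contact_force": force on the tool from outside, world axes, zero at the start; "wrist_torque": the same for the moment, N m; "grip_width": finger opening in mm.
Only numpy, scipy, OpenCV 4.12 (cv2) and the standard library are available. Lean on these libraries where they do the work, as an engineer would, in place of code of your own. Each camera call takes 0.05 s, during which the arm holds its last target.

## Working session

There is one attempt and no reset: what is moved stays moved. The work goes in short steps, Python scripts to look and compute and a tool call to move; the robot and the scene stay as the last step left them, time stands still between calls to the robot, and variables do not carry over. Pictures are saved under pics/ and viewed, and the job is handed in when it is done.

Besides the shell and the picture viewer there is one more tool, called after ">>>" as name(argument=value, ...), one argument or row to a line, values as JSON. jog_arm: Moves the arm, as the interface text tells. Its arguments: {"type":"object","properties":{"moves":{"type":"array"},"grip_force":{"type":"number"}},"required":["moves"]}

```bash
mkdir -p pics; ls
python3 - <<'E'
from cell import monitor, imaging, ctrl
import cv2
print(monitor.read_state()); print(ctrl.grasp_offset)
for n in("side","top"):
    c=imaging.calibration(n); print(n,c)
    cv2.imwrite(f"pics/{n}0.png",cv2.resize(imaging.camera(n),(768,576),interpolation=cv2.INTER_CUBIC))
E
```

```text
pics
{'t': 0.0, 'joint_pos': array([ 1.02828057,  0.600145  , -0.00253258,  1.60012217,  0.00180007,
        0.94287536, -0.07979204]), 'qd': array([-0.00034539,  0.00221327, -0.0005251 , -0.00217865, -0.00075103,
       -0.00019981, -0.00064181]), 'tau': array([-5.84915124e-04, -7.76457882e+01,  1.56453364e+00, -2.58015454e+01,
        1.23150580e-02,  8.94355268e-03,  9.03238060e-06]), 'tcp_pos': array([ 325.40818759, -647.35401448,  230.40549353]), 'orientation': array([-0.60167282,  0.37156944, -0.37058711,  0.60215544]), 'contact_force': array([ 0.00072851,  0.16984216, -0.1638113 ]), 'wrist_torque': array([ 0.01535481, -0.04050538, -0.04802817]), 'grip_width': 85.48201146062881}
18.700000000000003
side {'mtx': array([[420.17052394,   0.        , 256.85546396],
       [  0.        , 420.17052394, 194.53071208],
       [  0.        ,   0.        ,   1.        ]]), 'k1': -0.15130982629293513, 'world_from_camera': array([[ 9.93871388e-01,  6.77405128e-02, -8.73549495e-02,
         4.95820585e+02],
       [-1.10534531e-01,  5.99457843e-01, -7.92737291e-01,
        -8.44580187e+02],
       [-1.33482104e-03,  7.97534650e-01,  6.03271664e-01,
         7.26385546e+02],
       [ 0.00000000e+00,  0.00000000e+00,  0.00000000e+00,
         1.00000000e+00]])}
top {'mtx': array([[397.78834021,   0.        , 254.25579242],
       [  0.        , 397.78834021, 186.72751735],
       [  0.        ,   0.        ,   1.        ]]), 'k1': -0.10076444702068674, 'world_from_camera': array([[ 1.28365319e-02,  9.92336752e-01, -1.22894243e-01,
         4.86996203e+02],
       [-9.99403772e-01,  1.66723085e-02,  3.02346635e-02,
        -9.40948616e-01],
       [ 3.20518985e-02,  1.22432861e-01,  9.91959107e-01,
         1.08202615e+03],
       [ 0.00000000e+00,  0.00000000e+00,  0.00000000e+00,
         1.00000000e+00]])}
```

View pics/side0.png

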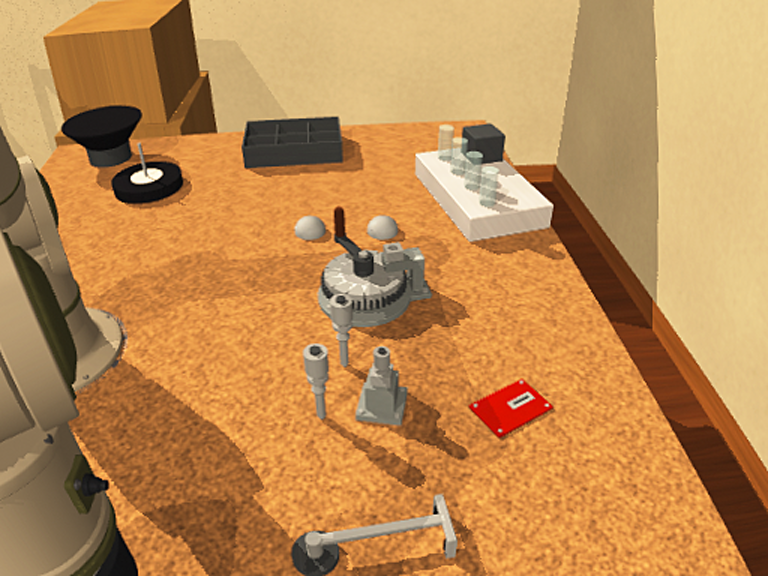

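View pics/top0.png

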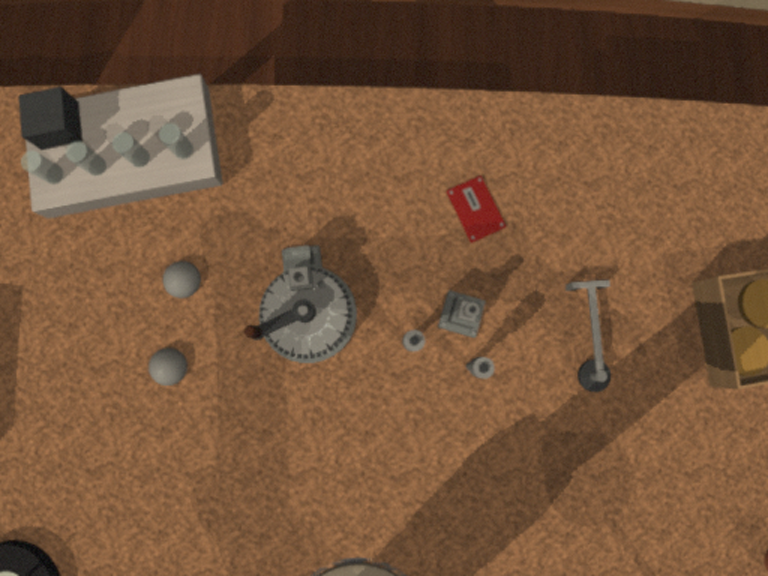

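```bash
cat > h.py <<'E'
import numpy as np, cv2
from cell import monitor, imaging, workorder, ctrl
from scipy.spatial.transform import Rotation as R
C={n:imaging.calibration(n) for n in("side","top")}
def ray(n,u,v):
    c=C[n];K=c["mtx"];xd,yd=(u-K[0,2])/K[0,0],(v-K[1,2])/K[1,1]
    x,y=cv2.undistortPoints(np.array([[[u,v]]],float),K,np.array([c["k1"],0,0,0,0.]))[0,0]
    T=c["world_from_camera"];d=T[:3,:3]@np.array([x,-y,-1.]);return T[:3,3],d/np.linalg.norm(d)
def plane(n,u,v,z):
    o,d=ray(n,u,v);return o+d*(z-o[2])/d[2]
def tri(us,ut):
    (a,d),(b,e)=ray("side",*us),ray("top",*ut)
    A=np.stack([d,-e],1);s,t=np.linalg.lstsq(A,b-a,rcond=None)[0]
    p,q=a+s*d,b+t*e;return (p+q)/2,np.linalg.norm(p-q)
def proj(n,p):
    c=C[n];T=c["world_from_camera"];q=T[:3,:3].T@(np.asarray(p,float)-T[:3,3]);q=q*[1,-1,-1]
    return cv2.projectPoints(q.reshape(1,1,3),np.zeros(3),np.zeros(3),c["mtx"],np.array([c["k1"],0,0,0,0.]))[0].ravel()
def crop(n,u0,v0,w,h,name,s=None):
    im=imaging.camera(n);s=s or min(800//w,600//h)
    cv2.imwrite("pics/"+name,cv2.resize(im[v0:v0+h,u0:u0+w],None,fx=s,fy=s,interpolation=cv2.INTER_CUBIC));print("scale",s)
E
python3 - <<'E'
from h import *
crop("side",195,130,110,160,"sc1.png",5) if 0 else crop("side",190,130,110,155,"sc1.png")
crop("top",160,155,180,105,"tc1.png")
E
```

```text
scale 3
scale 4
```

View pics/sc1.png

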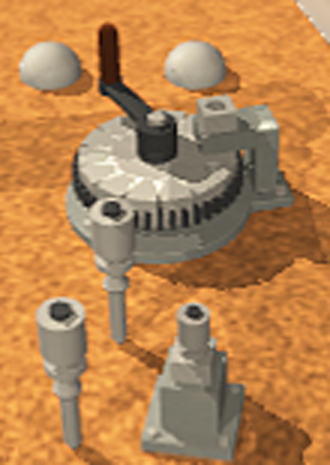

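View pics/tc1.png

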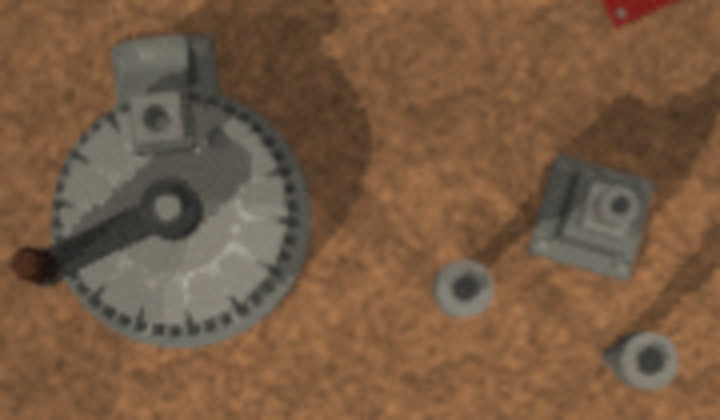

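Run:
```python
from h import *
a=imaging.camera("side");b=imaging.camera("top")
def cr(im,u,v,w,s): return cv2.resize(im[v:v+w,u:u+w],None,fx=s,fy=s,interpolation=cv2.INTER_CUBIC)
# side pin block (235,225) 50 ; top pin (290,190)
cv2.imwrite("pics/d1.png",np.hstack([cr(a,232,225,40,10),cr(b,288,188,40,10)]))
cv2.imwrite("pics/d2.png",np.hstack([cr(a,205,130,100,4),cr(b,160,155,100,4)]))
cv2.imwrite("pics/d3.png",np.hstack([cr(a,240,155,40,10),cr(b,180,168,40,10)]))
```

```text
(no output)
```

View pics/d1.png

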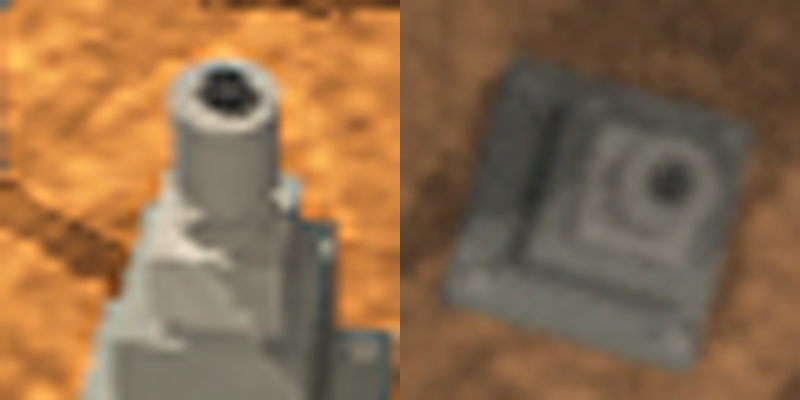

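View pics/d2.png

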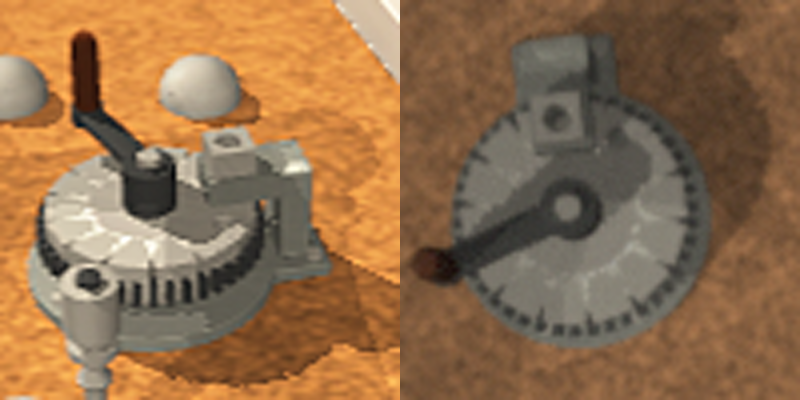

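View pics/d3.png

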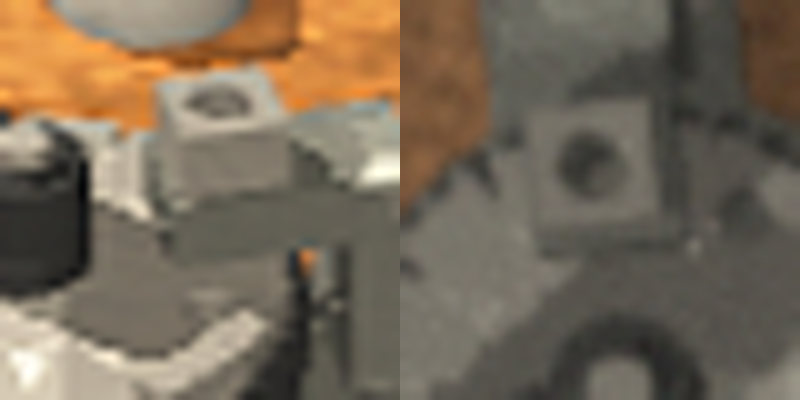

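Run:
```python
from h import *
b=imaging.camera("top");a=imaging.camera("side")
def cr(im,u,v,w,s): return cv2.resize(im[v:v+w,u:u+w],None,fx=s,fy=s,interpolation=cv2.INTER_CUBIC)
cv2.imwrite("pics/d4.png",np.hstack([cr(a,205,130,40,10),cr(b,155,195,40,10)]))
pt=tri((254.55,234.5),(314.7,206.2));print("pin top",pt,plane("side",254.55,234.5,114),plane("top",314.7,206.2,114))
bo=tri((261.85,164.9),(199.25,184.6));print("bore",bo,plane("side",261.85,164.9,103),plane("top",199.25,184.6,103))
for nm,s,t,z in [("A",(211,233.6),(322.3,244.7),None),("B",(226.5,199.7),(275.7,226.5),None)]:
    print(nm,tri(s,t))
# hub bolt & drum outline
print("hub",tri((205+150/4,130+157/4),(160+168/4,155+207/4)))
print("hole?",plane("top",160+215/4,155+137/4,60))
print("hole? d3",plane("top",180+34.5,168+21,60))
print("crankgrip", plane("top",160+28/4,155+263/4,152))
hsv=cv2.cvtColor(b,cv2.COLOR_BGR2HSV)
```

```text
pin top (array([ 562.61670067, -179.85196088,  113.05186729]), np.float64(2.6370491866313737)) [ 563.83697989 -180.7989738   114.        ] [ 561.22210398 -179.62153142  114.        ]
bore (array([612.812858  , 105.52547685, 102.89448037]), np.float64(2.9641519715369045)) [614.29662451 105.57272124 103.        ] [611.30696094 105.55997189 103.        ]
A (array([ 469.80089753, -193.28826819,  137.20833915]), np.float64(3.7377358221591592))
B (array([509.87965718, -81.86573833, 137.0595018 ]), np.float64(0.06888371676028292))
hub (array([558.84914805,  97.66834258,  97.96541771]), np.float64(3.9828730227944042))
hole? [605.29475985  72.46137444  60.        ]
hole? d3 [605.97697421  70.54242422  60.        ]
crankgrip [518.96862446 172.98349254 152.        ]
```

View pics/d4.png

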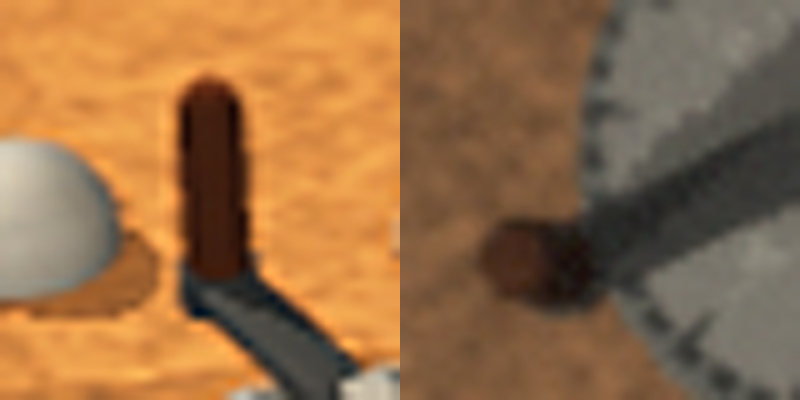

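```bash
cat >> h.py <<'E'
def to(p,q=None):
    "tool-frame shift (m) from now to world TCP p"
    s=monitor.read_state();r=R.from_quat(s["orientation"])
    M=r.as_matrix()
    sh=M.T@(np.asarray(p,float)-s["tcp_pos"])/1000
    # turn making y straight down, keeping x's heading (or heading q deg)
    x=M[:,0].copy();x[2]=0;x/=np.linalg.norm(x)
    if q is not None: x=np.array([np.cos(np.radians(q)),np.sin(np.radians(q)),0])
    y=np.array([0,0,-1.]);D=np.stack([x,y,np.cross(x,y)],1)
    print("t",round(s["t"],2),"tcp",s["tcp_pos"].round(1),"F",s["contact_force"].round(1),"w",round(s["grip_width"],1),"xhead",np.degrees(np.arctan2(M[1,0],M[0,0])).round(1))
    print("turn",R.from_matrix(M.T@D).as_rotvec().round(4),"shift",sh.round(4))
    return D,M
E
python3 - <<'E'
from h import *
print(tri((226.2,139.0),(166.8,220.5)), plane("top",166.8,220.5,152),plane("side",226.2,138.5,152))
D,M=to([562.6,-180,180]);print(M.round(3))
E
```

```text
(array([521.33238277, 173.65368276, 151.01479918]), np.float64(3.5108766155151447)) [519.54144969 173.47164144 152.        ] [523.18538972 174.79438103 152.        ]
t 0.4 tcp [ 325.6 -647.7  231.1] F [ 0.4 -0.3 -0.4] w 85.3 xhead -63.3
turn [ 0.0001  0.     -0.0003] shift [-0.3114  0.0512  0.4218]
[[ 0.449 -0.     0.893]
 [-0.893  0.     0.449]
 [-0.    -1.    -0.   ]]
```

>>> jog_arm(
  moves=[0,-1.62,0,-0.311,0.036,0.422,1,0,-1.62,0,-0.311,0.036,0.422,1,0,-1.62,0,-0.311,0.036,0.422,1,0,-1.62,0,-0.311,0.036,0.422,1,0,-1.62,0,-0.311,0.036,0.422,1,0,-1.62,0,-0.311,0.036,0.422,1,0,-1.62,0,-0.311,0.036,0.422,1,0,-1.62,0,-0.311,0.036,0.422,1,0,-1.62,0,-0.311,0.036,0.422,1,0,-1.62,0,-0.311,0.036,0.422,1,0,-1.62,0,-0.311,0.036,0.422,1,0,-1.62,0,-0.311,0.036,0.422,1],
)

```text
t: 1.6
tcp_pos: [565.0, -175.5, 195.3]
orientation: [-0.682, -0.184, 0.183, 0.684]
contact_force: [0.0, 0.7, -0.5]
grip_width: 85.3
```

Run:
```python
from h import *
to([562.6,-180,86])
```

```text
t 1.6 tcp [ 565.  -175.5  195.3] F [ 0.   0.7 -0.5] w 85.3 xhead 30.1
turn [-0.0014  0.      0.0024] shift [-0.0046  0.1093 -0.0029]
```

>>> jog_arm(
  moves=[0,0,0,-0.0045,0.04,-0.003,1,0,0,0,-0.0045,0.07,-0.003,1,0,0,0,-0.0045,0.09,-0.003,1,0,0,0,-0.0045,0.107,-0.003,1,0,0,0,-0.0045,0.107,-0.003,1],
)

```text
t: 2.1
tcp_pos: [568.0, -181.5, 90.2]
orientation: [0.684, 0.187, -0.179, -0.682]
contact_force: [-1.3, 0.7, -1.2]
grip_width: 84.9
```

Run:
```python
from h import *
to([562.6,-180,86])
a=imaging.camera("side");b=imaging.camera("top")
def cr(im,u,v,w,s): return cv2.resize(im[v:v+w,u:u+w],None,fx=s,fy=s,interpolation=cv2.INTER_CUBIC)
cv2.imwrite("pics/d5.png",np.hstack([cr(a,215,200,80,5),cr(b,275,165,80,5)]))
```

```text
t 2.1 tcp [ 568.  -181.5   90.2] F [-1.3  0.7 -1.2] w 84.9 xhead 30.0
turn [ 0.0053 -0.      0.0098] shift [-0.004   0.0042  0.0041]
```

View pics/d5.png

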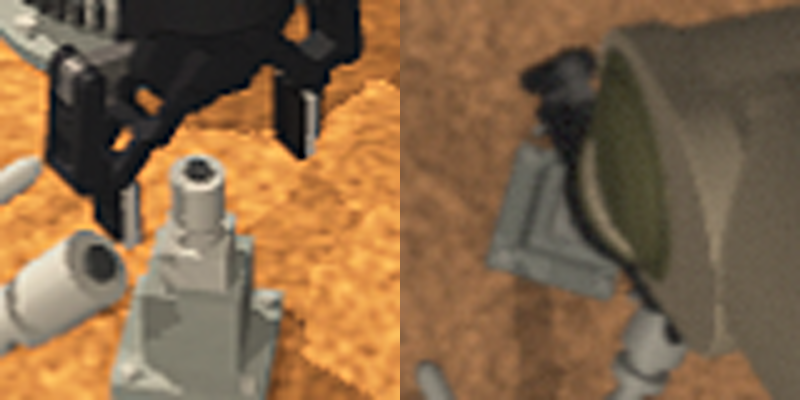

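Run:
```python
from h import *
for n in("side","top"):
    cv2.imwrite(f"pics/{n}1.png",cv2.resize(imaging.camera(n),(768,576),interpolation=cv2.INTER_CUBIC))
to([562.6,-180,86])
```

```text
t 2.3 tcp [ 561.6 -180.8   88.1] F [-0.  -1.  -0.4] w 85.7 xhead 30.0
turn [-0.002   0.      0.0008] shift [0.0013 0.0021 0.0002]
```

View pics/side1.png

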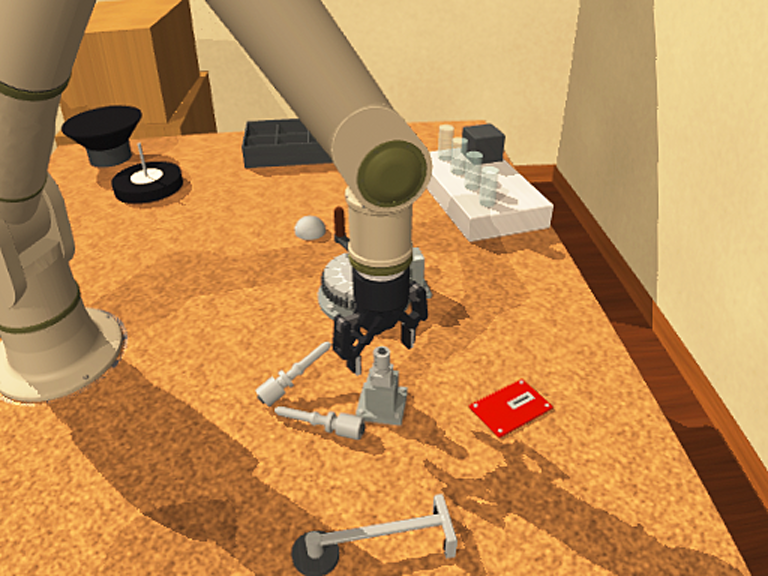

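View pics/top1.png

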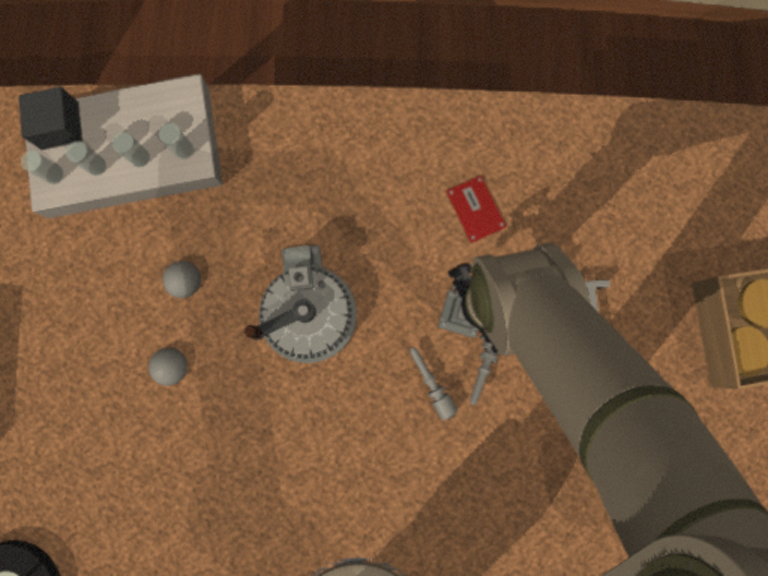

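>>> jog_arm(
  moves=[0,0,0,0.001,0.002,0,1,0,0,0,0.001,0.002,0,-1,0,0,0,0.001,0.002,0,-1,0,0,0,0.001,0.002,0,-1,0,0,0,0.001,0.002,0,-1,0,0,0,0.001,0.002,0,-1,0,0,0,0.001,0.002,0,-1,0,0,0,0.001,0.002,0,-1,0,0,0,0.001,0.002,0,-1,0,0,0,0.001,0.002,0,-1],
  grip_force=60,
)

```text
t: 3.3
tcp_pos: [562.4, -180.3, 86.2]
orientation: [-0.682, -0.183, 0.183, 0.684]
contact_force: [-1.1, 0.3, 5.4]
grip_width: 22.2
```

Run:
```python
from h import *
to([562.6,-180,166])
a=imaging.camera("side")
cv2.imwrite("pics/d6.png",cv2.resize(a[180:300,180:320],None,fx=5,fy=5,interpolation=cv2.INTER_CUBIC))
print(monitor.read_state()["wrist_torque"])
```

```text
t 3.3 tcp [ 562.4 -180.3   86.2] F [-1.1  0.3  5.4] w 22.2 xhead 30.0
turn [-0.0018  0.      0.0008] shift [ 0.0004 -0.0798  0.0004]
[ 0.04597906  0.36882536 -0.00111607]
```

View pics/d6.png

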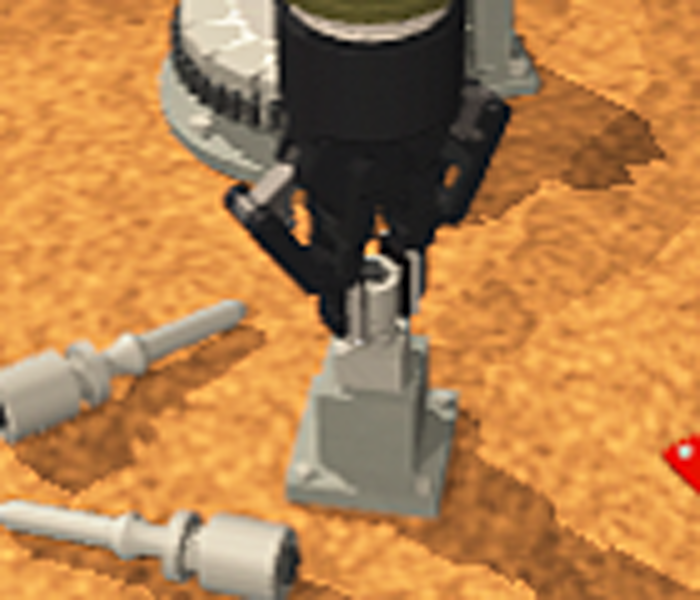

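>>> jog_arm(
  moves=[0,0,0,0,-0.004,0,-1,0,0,0,0,-0.008,0,-1,0,0,0,0,-0.012,0,-1,0,0,0,0,-0.016,0,-1,0,0,0,0,-0.02,0,-1,0,0,0,0,-0.025,0,-1,0,0,0,0,-0.032,0,-1,0,0,0,0,-0.04,0,-1,0,0,0,0,-0.052,0,-1,0,0,0,0,-0.066,0,-1,0,0,0,0,-0.08,0,-1,0,0,0,0,-0.08,0,-1],
)

```text
t: 4.55
tcp_pos: [563.6, -180.7, 168.7]
orientation: [-0.683, -0.184, 0.182, 0.683]
contact_force: [-0.2, 0.5, -0.7]
grip_width: 22.2
```

Run:
```python
from h import *
to([562.4,-180.3,210])
a=imaging.camera("side")
cv2.imwrite("pics/d7.png",cv2.resize(a[150:270,200:320],None,fx=5,fy=5,interpolation=cv2.INTER_CUBIC))
```

```text
t 4.55 tcp [ 563.6 -180.7  168.7] F [-0.2  0.5 -0.7] w 22.2 xhead 30.0
turn [ 0.0008 -0.      0.0034] shift [-0.0007 -0.0413  0.0009]
```

View pics/d7.png

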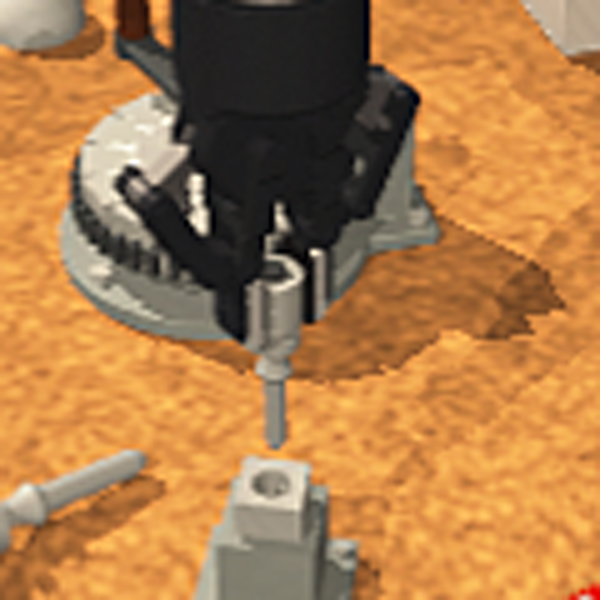

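Run:
```python
from h import *
to([612.8,105.5,195])
```

```text
t 4.6 tcp [ 563.  -180.7  167.6] F [ 0.1 -0.1 -1.1] w 22.4 xhead 30.0
turn [-0.0001  0.      0.0024] shift [ 0.1861 -0.027   0.2232]
```

>>> jog_arm(
  moves=[0,0,0,0.0,-0.027,0.0,-1,0,0,0,0.03,-0.027,0.036,-1,0,0,0,0.06,-0.027,0.072,-1,0,0,0,0.09,-0.027,0.108,-1,0,0,0,0.12,-0.027,0.144,-1,0,0,0,0.15,-0.027,0.18,-1,0,0,0,0.17,-0.027,0.204,-1,0,0,0,0.18,-0.027,0.216,-1,0,0,0,0.186,-0.027,0.223,-1,0,0,0,0.186,-0.027,0.223,-1,0,0,0,0.186,-0.027,0.223,-1],
)

```text
t: 5.7
tcp_pos: [612.7, 103.3, 194.7]
orientation: [0.683, 0.183, -0.182, -0.683]
contact_force: [0.1, 0.1, -1.4]
grip_width: 22.3
```

Run:
```python
from h import *
to([612.8,105.5,185])
a=imaging.camera("side");b=imaging.camera("top")
cv2.imwrite("pics/d8.png",cv2.resize(a[120:200,210:310],None,fx=7,fy=7,interpolation=cv2.INTER_CUBIC))
cv2.imwrite("pics/d8t.png",cv2.resize(b[130:250,130:290],None,fx=5,fy=5,interpolation=cv2.INTER_CUBIC))
```

```text
t 5.7 tcp [612.7 103.3 194.7] F [ 0.1  0.1 -1.4] w 22.3 xhead 29.9
turn [ 0.0008 -0.      0.0012] shift [0.0012 0.0097 0.0019]
```

View pics/d8.png

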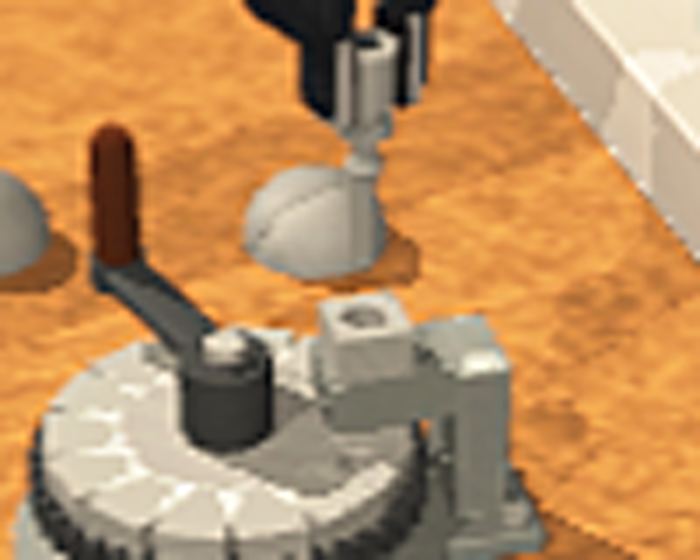

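View pics/d8t.png

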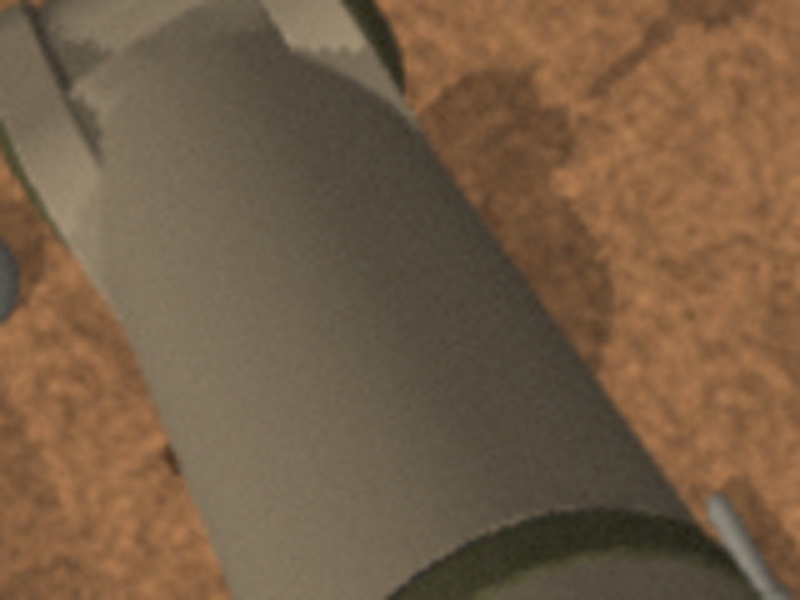

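Run:
```python
from h import *
s=to([612.8,105.5,185])
p=monitor.read_state()["tcp_pos"]; z=p[2]
print("tip proj",proj("side",[p[0],p[1],z-68]),"obs",210+361/7,120+266/7)
print("top proj",proj("side",[p[0],p[1],z+28]),"obs",210+371/7,120+43/7)
print(plane("side",210+371/7-.4,120+43/7-.4,z+28),plane("side",210+361/7-.4,120+266/7-.4,z-68),p)
print("mouth at side obs",plane("side",210+363/7-.4,120+318/7-.4,103))
```

```text
t 5.8 tcp [612.8 103.1 194.9] F [ 0.2 -1.  -1. ] w 22.1 xhead 29.8
turn [ 0.0007 -0.      0.0016] shift [0.0012 0.0099 0.0021]
tip proj [261.44872987 157.93366745] obs 261.57142857142856 158.0
top proj [261.63400471 125.97895286] obs 263.0 126.14285714285714
[615.38088014 104.10152419 222.9372286 ] [612.24307614 104.85266253 126.9372286 ] [612.78099152 103.10238849 194.9372286 ]
mouth at side obs [613.16071706 105.05813493 103.        ]
```

Run:
```python
from h import *
a=imaging.camera("side")
cv2.imwrite("pics/d9.png",cv2.resize(a[118:172,243:283],None,fx=11,fy=11,interpolation=cv2.INTER_CUBIC))
p=monitor.read_state()["tcp_pos"];print(p)
```

```text
[612.7952539  103.339473   194.99221187]
```

View pics/d9.png

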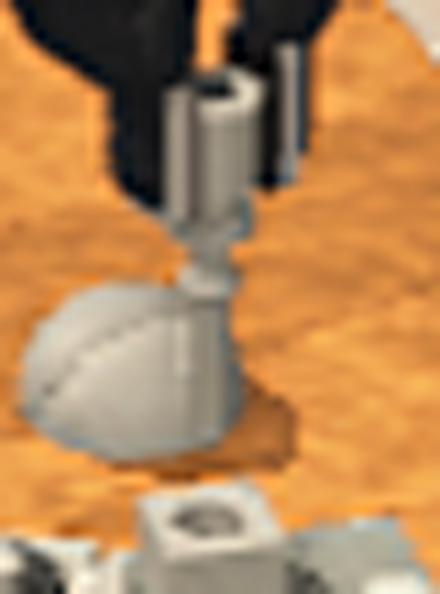

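>>> jog_arm(
  moves=[0,0,0,0.001,0.01,0.002,-1,0,0,0,0.001,0.02,0.002,-1,0,0,0,0.001,0.03,0.002,-1,0,0,0,0.001,0.035,0.002,-1,0,0,0,0.001,0.035,0.002,-1],
)

```text
t: 6.35
tcp_pos: [612.2, 105.5, 158.7]
orientation: [-0.683, -0.182, 0.182, 0.683]
contact_force: [0.3, -0.6, -1.6]
grip_width: 22.2
```

Run:
```python
from h import *
to([612.8,105.5,150])
```

```text
t 6.35 tcp [612.2 105.5 158.7] F [ 0.3 -0.6 -1.6] w 22.2 xhead 29.8
turn [-0.0001  0.      0.0001] shift [ 0.0005  0.0087 -0.0003]
```

>>> jog_arm(
  moves=[0,0,0,0.0005,0.004,0,-1,0,0,0,0.0005,0.008,0,-1,0,0,0,0.0005,0.011,0,-1,0,0,0,0.0005,0.011,0,-1],
)

```text
t: 6.75
tcp_pos: [612.6, 105.8, 147.4]
orientation: [-0.683, -0.182, 0.182, 0.683]
contact_force: [1.5, 0.2, -1.1]
grip_width: 22.5
```

Run:
```python
from h import *
to([612.8,105.5,140])
print(monitor.read_state()["wrist_torque"])
```

```text
t 6.75 tcp [612.6 105.8 147.4] F [ 1.5  0.2 -1.1] w 22.5 xhead 29.8
turn [-0.0002 -0.     -0.0003] shift [ 0.0001  0.0074 -0.0003]
[ 0.00091357 -0.08182936  0.02208263]
```

>>> jog_arm(
  moves=[0,0,0,0.0,0.004,0,-1,0,0,0,0.0,0.008,0,-1,0,0,0,0.0,0.012,0,-1,0,0,0,0.0,0.015,0,-1,0,0,0,0,0.015,0,-1],
)

```text
t: 7.25
tcp_pos: [612.6, 105.8, 131.9]
orientation: [-0.683, -0.182, 0.182, 0.683]
contact_force: [1.3, -0.0, -1.4]
grip_width: 22.2
```

Run:
```python
from h import *
to([612.8,105.5,129])
print(monitor.read_state()["wrist_torque"])
```

```text
t 7.25 tcp [612.6 105.8 131.9] F [ 1.3 -0.  -1.4] w 22.2 xhead 29.8
turn [-0.0003 -0.     -0.0003] shift [-0.      0.0029 -0.0003]
[-0.03951883 -0.27648704 -0.0305124 ]
```

>>> jog_arm(
  moves=[0,0,0,0,0.0015,0,-1,0,0,0,0,0.003,0,-1,0,0,0,0,0.003,0,-1,0,0,0,0,0.003,0,1,0,0,0,0,0.003,0,1,0,0,0,0,0.003,0,1,0,0,0,0,0.003,0,1,0,0,0,0,0.003,0,1,0,0,0,0,0.003,0,1],
)

```text
t: 8.15
tcp_pos: [612.6, 105.8, 128.9]
orientation: [-0.683, -0.182, 0.182, 0.683]
contact_force: [0.0, 1.5, 0.6]
grip_width: 85.2
```

Run:
```python
from h import *
to([521,173.5,190],30)
a=imaging.camera("side")
cv2.imwrite("pics/e1.png",cv2.resize(a[120:200,210:310],None,fx=7,fy=7,interpolation=cv2.INTER_CUBIC))
```

```text
t 8.15 tcp [612.6 105.8 128.9] F [0.  1.5 0.6] w 85.2 xhead 29.8
turn [-0.0003 -0.0027 -0.0003] shift [-0.0458 -0.061   0.1043]
```

View pics/e1.png

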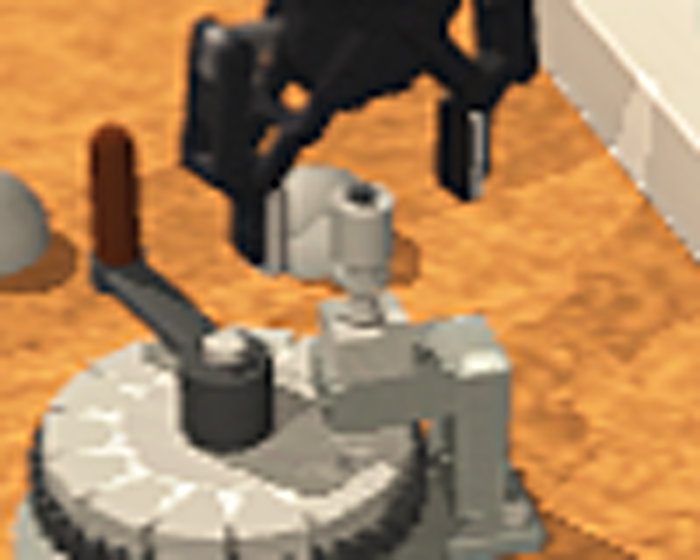

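>>> jog_arm(
  moves=[0,0,0,0,-0.03,0,1,0,0,0,0,-0.061,0,1,0,0,0,0,-0.061,0,1,0,0,0,-0.018,-0.061,0.04,1,0,0,0,-0.036,-0.061,0.08,1,0,0,0,-0.046,-0.061,0.104,1,0,0,0,-0.046,-0.061,0.104,1,0,0,0,-0.046,-0.061,0.104,1],
)

```text
t: 9.0
tcp_pos: [521.0, 173.2, 189.9]
orientation: [0.683, 0.182, -0.183, -0.683]
contact_force: [-0.0, -0.5, 0.0]
grip_width: 85.6
```

Run:
```python
from h import *
to([521,173.5,110],30)
a=imaging.camera("side")
cv2.imwrite("pics/e2.png",cv2.resize(a[100:200,190:310],None,fx=6,fy=6,interpolation=cv2.INTER_CUBIC))
```

```text
t 9.0 tcp [521.  173.2 189.9] F [-0.  -0.5  0. ] w 85.6 xhead 29.9
turn [ 0.0001 -0.0016 -0.0002] shift [0.0002 0.0799 0.0002]
```

View pics/e2.png

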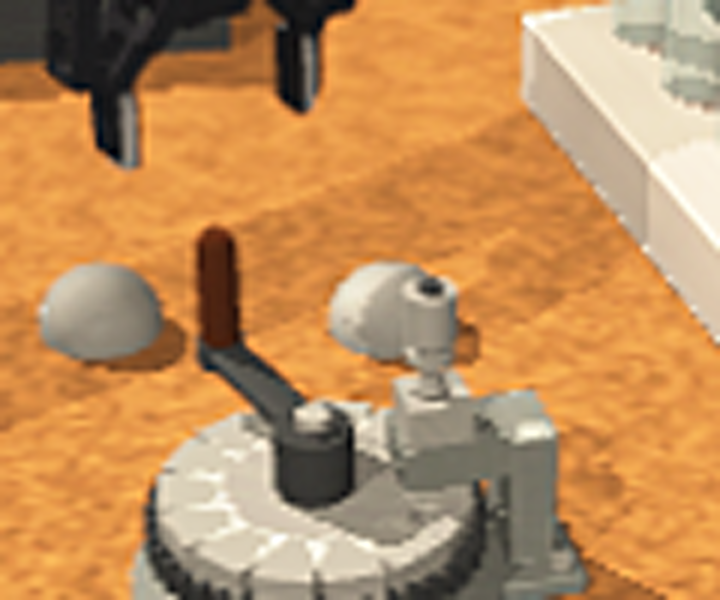

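>>> jog_arm(
  moves=[0,0,0,0,0.03,0,1,0,0,0,0,0.055,0,1,0,0,0,0,0.078,0,1,0,0,0,0,0.078,0,1,0,0,0,0,0.078,0,-1,0,0,0,0,0.078,0,-1,0,0,0,0,0.078,0,-1,0,0,0,0,0.078,0,-1,0,0,0,0,0.078,0,-1,0,0,0,0,0.078,0,-1,0,0,0,0,0.078,0,-1,0,0,0,0,0.078,0,-1],
  grip_force=25,
)

```text
t: 10.25
tcp_pos: [521.9, 172.6, 112.6]
orientation: [0.683, 0.182, -0.182, -0.683]
contact_force: [-1.3, -1.8, 7.2]
grip_width: 19.1
```

```bash
cat >> h.py <<'E'
def axis(h,b=(612.6,105.8)):
    h=np.array(h[:2]);b=np.array(b);d=np.linalg.norm(h-b);a=(56**2-85**2+d*d)/2/d;k=np.sqrt(56**2-a*a)
    e=(h-b)/d;n=np.array([-e[1],e[0]]);return b+a*e+k*n,b+a*e-k*n
E
python3 - <<'E'
from h import *
to([521,173.5,110],30)
p=monitor.read_state()["tcp_pos"]; print(axis(p))
a=imaging.camera("side")
cv2.imwrite("pics/e3.png",cv2.resize(a[100:200,190:310],None,fx=6,fy=6,interpolation=cv2.INTER_CUBIC))
E
```

```text
t 10.25 tcp [521.9 172.6 112.6] F [-1.3 -1.8  7.2] w 19.1 xhead 29.8
turn [ 0.0007 -0.0031  0.0007] shift [-0.0004  0.0026  0.0012]
(array([557.55940399,  95.4785277 ]), array([606.16618554, 161.42918327]))
```

View pics/e3.png

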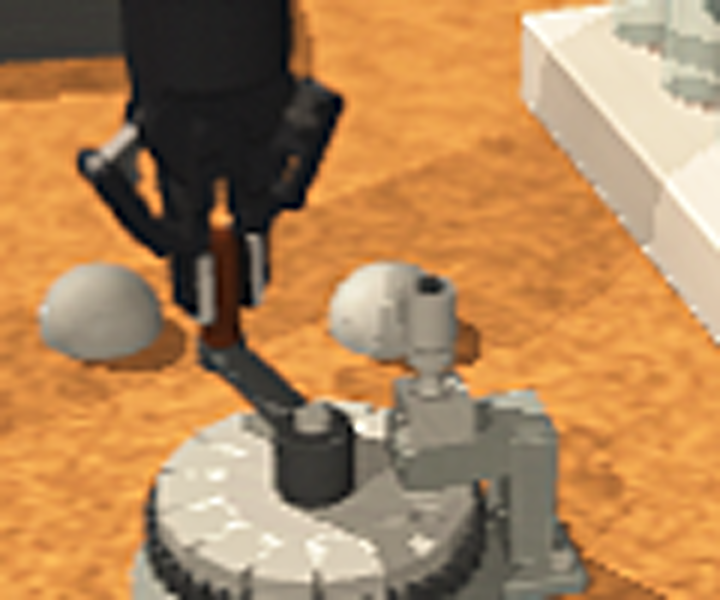

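```bash
cat >> h.py <<'E'
def arc(c,degs):
    s=monitor.read_state();M=R.from_quat(s["orientation"]).as_matrix();p=s["tcp_pos"];r=np.array([p[0]-c[0],p[1]-c[1]])
    print("t",round(s["t"],2),"tcp",p.round(1),"F",s["contact_force"].round(1),"T",s["wrist_torque"].round(2),"r",np.hypot(*r).round(1),"ang",np.degrees(np.arctan2(r[1],r[0])).round(1),"w",s["grip_width"].round(1))
    for d in degs:
        a=np.radians(d);q=np.array([[np.cos(a),-np.sin(a)],[np.sin(a),np.cos(a)]])@r-r
        print(d,(M.T@np.r_[q,0]/1000).round(4))
E
python3 - <<'E'
from h import *
arc((558.2,96.6),range(2,26,2))
E
```

```text
Traceback (most recent call last):
  File "h.py", line 38, in arc
    print("t",round(s["t"],2),"tcp",p.round(1),"F",s["contact_force"].round(1),"T",s["wrist_torque"].round(2),"r",np.hypot(*r).round(1),"ang",np.degrees(np.arctan2(r[1],r[0])).round(1),"w",s["grip_width"].round(1))
                                                                                                                                                                                             ^^^^^^^^^^^^^^^^^^^^^
AttributeError: 'float' object has no attribute 'round'
```

```bash
sed -i 's/s\["grip_width"\].round(1)/round(float(s["grip_width"]),1)/' h.py
python3 - <<'E'
from h import *
arc((558.2,96.6),range(2,26,2))
E
```

```text
t 10.3 tcp [521.9 172.6 112.6] F [-1.7 -2.   5.5] T [-0.23  0.17 -0.02] r 84.2 ang 115.5 w 19.0
2 [-0.0029 -0.      0.0002]
4 [-0.0059 -0.      0.0002]
6 [-0.0088 -0.      0.0002]
8 [-0.0117 -0.      0.0001]
10 [-0.0147 -0.     -0.0002]
12 [-0.0176 -0.     -0.0005]
14 [-0.0205 -0.     -0.001 ]
16 [-0.0234 -0.     -0.0015]
18 [-0.0263 -0.     -0.0022]
20 [-0.0291 -0.     -0.0029]
22 [-0.0319 -0.     -0.0037]
24 [-0.0347 -0.     -0.0047]
```

>>> jog_arm(
  moves=[0,0,0,-0.003,0,0,-1,0,0,0,-0.006,0,0,-1,0,0,0,-0.009,0,0,-1,0,0,0,-0.012,0,0,-1,0,0,0,-0.015,0,0,-1,0,0,0,-0.0175,0,-0.0005,-1,0,0,0,-0.0205,0,-0.001,-1,0,0,0,-0.0235,0,-0.0015,-1,0,0,0,-0.0263,0,-0.0022,-1],
)

```text
t: 11.2
tcp_pos: [500.2, 157.4, 112.7]
orientation: [0.684, 0.182, -0.181, -0.683]
contact_force: [4.8, -0.9, 0.6]
grip_width: 19.0
```

Run:
```python
from h import *
arc((558.2,96.6),range(1,13,1))
a=imaging.camera("side")
cv2.imwrite("pics/e4.png",cv2.resize(a[100:200,190:310],None,fx=6,fy=6,interpolation=cv2.INTER_CUBIC))
```

```text
t 11.2 tcp [500.2 157.4 112.7] F [ 4.8 -0.9  0.6] T [-0.03 -1.01 -0.  ] r 84.0 ang 133.6 w 19.0
1 [-0.0014 -0.     -0.0004]
2 [-0.0028 -0.     -0.0007]
3 [-0.0042 -0.     -0.0012]
4 [-0.0056 -0.     -0.0016]
5 [-0.007  -0.     -0.0021]
6 [-0.0084 -0.     -0.0025]
7 [-0.0098 -0.     -0.0031]
8 [-0.0112 -0.     -0.0036]
9 [-0.0125 -0.     -0.0041]
10 [-0.0139 -0.     -0.0047]
11 [-0.0152 -0.     -0.0053]
12 [-0.0165 -0.     -0.006 ]
```

View pics/e4.png

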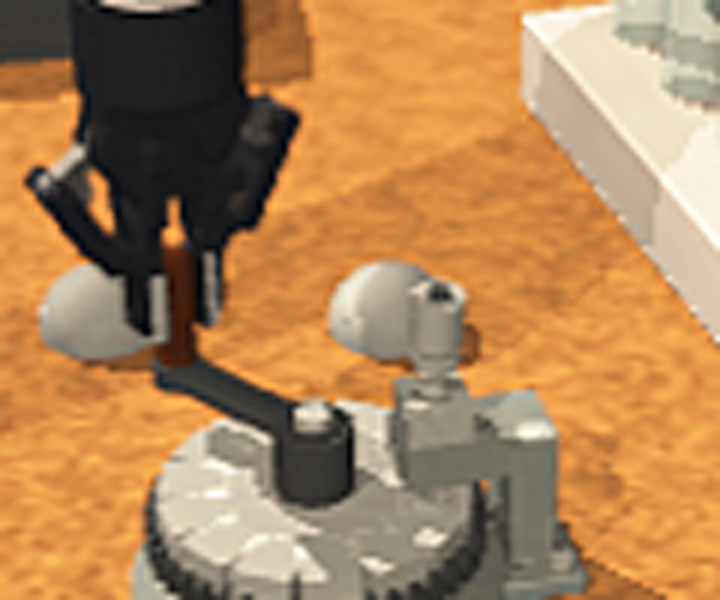

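>>> jog_arm(
  moves=[0,0,0,-0.0014,0,-0.0004,-1,0,0,0,-0.0028,0,-0.0008,-1,0,0,0,-0.0042,0,-0.0012,-1,0,0,0,-0.0056,0,-0.0016,-1,0,0,0,-0.007,0,-0.002,-1,0,0,0,-0.0084,0,-0.0025,-1,0,0,0,-0.0098,0,-0.003,-1,0,0,0,-0.0112,0,-0.0036,-1],
)

```text
t: 12.05
tcp_pos: [492.0, 148.3, 112.7]
orientation: [0.684, 0.182, -0.181, -0.683]
contact_force: [5.0, -0.8, -0.2]
grip_width: 19.6
```

Run:
```python
from h import *
arc((558.2,96.6),range(1,7,1))
```

```text
t 12.05 tcp [492.  148.3 112.7] F [ 5.  -0.8 -0.2] T [ 0.05 -1.14  0.01] r 83.9 ang 142.0 w 19.6
1 [-0.0014 -0.     -0.0006]
2 [-0.0027 -0.     -0.0012]
3 [-0.004  -0.     -0.0018]
4 [-0.0053 -0.     -0.0024]
5 [-0.0067 -0.     -0.0031]
6 [-0.0079 -0.     -0.0037]
```

>>> jog_arm(
  moves=[0,0,0,-0.0014,0,-0.0006,-1,0,0,0,-0.0027,0,-0.0012,-1,0,0,0,-0.004,0,-0.0018,-1,0,0,0,-0.0053,0,-0.0024,-1],
)

```text
t: 12.45
tcp_pos: [488.6, 143.5, 112.7]
orientation: [0.684, 0.182, -0.181, -0.683]
contact_force: [4.2, 0.8, 0.1]
grip_width: 19.5
```

Run:
```python
from h import *
arc((558.2,96.6),range(1,5,1))
```

```text
t 12.45 tcp [488.6 143.5 112.7] F [4.2 0.8 0.1] T [ 0.09 -1.11 -0.01] r 83.9 ang 146.0 w 19.5
1 [-0.0013 -0.     -0.0007]
2 [-0.0026 -0.     -0.0013]
3 [-0.0039 -0.     -0.002 ]
4 [-0.0052 -0.     -0.0028]
```

30.5° turned; now in finer calls.

>>> jog_arm(
  moves=[0,0,0,-0.001,0,-0.0005,-1,0,0,0,-0.002,0,-0.001,-1,0,0,0,-0.003,0,-0.0015,-1,0,0,0,-0.0039,0,-0.002,-1],
)

```text
t: 12.85
tcp_pos: [486.3, 139.7, 112.7]
orientation: [0.684, 0.182, -0.181, -0.683]
contact_force: [4.7, 0.1, -0.7]
grip_width: 18.8
```

Run:
```python
from h import *
arc((558.2,96.6),range(1,5,1))
a=imaging.camera("side")
cv2.imwrite("pics/e5.png",cv2.resize(a[135:185,240:290],None,fx=10,fy=10,interpolation=cv2.INTER_CUBIC))
```

```text
t 12.85 tcp [486.3 139.7 112.7] F [ 4.7  0.1 -0.7] T [ 0.08 -1.13 -0.01] r 83.9 ang 149.0 w 18.8
1 [-0.0013 -0.     -0.0007]
2 [-0.0025 -0.     -0.0015]
3 [-0.0038 -0.     -0.0022]
4 [-0.005 -0.    -0.003]
```

View pics/e5.png

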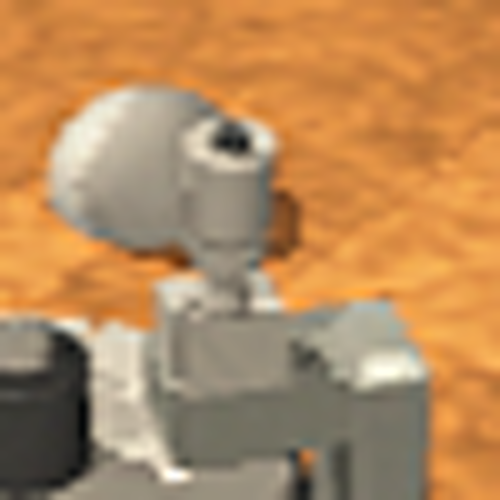

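>>> jog_arm(
  moves=[0,0,0,-0.0009,0,-0.0005,-1,0,0,0,-0.0017,0,-0.001,-1,0,0,0,-0.0025,0,-0.0015,-1],
)

```text
t: 13.2
tcp_pos: [484.7, 137.0, 112.7]
orientation: [0.684, 0.182, -0.181, -0.683]
contact_force: [5.1, 0.9, -0.4]
grip_width: 19.5
```

```bash
cat > s.py <<'E'
from h import *
import sys
arc((558.2,96.6),range(1,4,1))
a=imaging.camera("side")
cv2.imwrite(f"pics/{sys.argv[1]}.png",cv2.resize(a[135:185,240:290],None,fx=10,fy=10,interpolation=cv2.INTER_CUBIC))
E
python3 s.py e6
```

```text
t 13.2 tcp [484.7 137.  112.7] F [ 5.1  0.9 -0.4] T [ 0.1  -1.09  0.02] r 83.9 ang 151.2 w 19.5
1 [-0.0012 -0.     -0.0008]
2 [-0.0025 -0.     -0.0016]
3 [-0.0037 -0.     -0.0024]
```

View pics/e6.png

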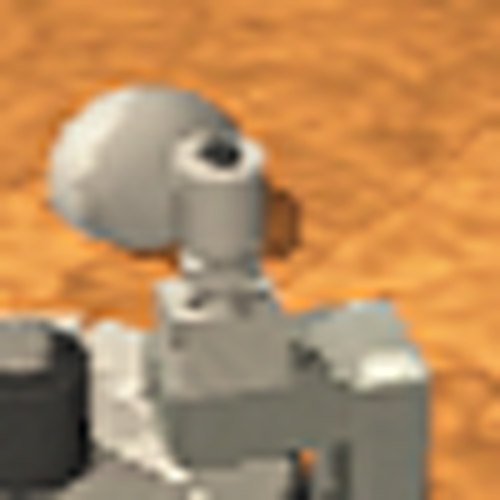

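>>> jog_arm(
  moves=[0,0,0,-0.0006,0,-0.0004,-1,0,0,0,-0.0012,0,-0.0008,-1],
)

```text
t: 13.45
tcp_pos: [484.0, 135.5, 112.7]
orientation: [0.684, 0.182, -0.181, -0.683]
contact_force: [5.0, 0.1, -0.1]
grip_width: 19.4
```

```bash
python3 s.py e7
```

```text
t 13.45 tcp [484.  135.5 112.7] F [ 5.   0.1 -0.1] T [ 0.09 -1.05 -0.03] r 83.8 ang 152.3 w 19.4
1 [-0.0012 -0.     -0.0008]
2 [-0.0024 -0.     -0.0016]
3 [-0.0036 -0.     -0.0025]
```

View pics/e7.png

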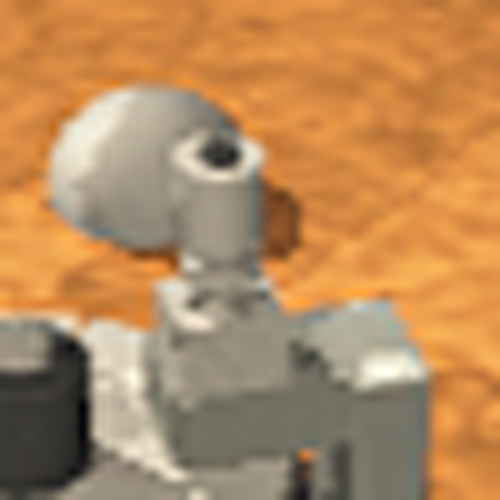

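Run:
```python
from h import *
for z in (156,152,149,146): 
    u,v=proj("side",[612.6,105.8,z]);print(z,((u-240+.5)*10).round(),((v-135+.5)*10).round())
```

```text
156 218.0 136.0
152 218.0 149.0
149 218.0 158.0
146 218.0 168.0
```

>>> jog_arm(
  moves=[0,0,0,0,0,0,1,0,0,0,0,0,0,1,0,0,0,0,0,0,1,0,0,0,0,0,0,1,0,0,0,0,0,0,1,0,0,0,0,-0.03,0,1,0,0,0,0,-0.06,0,1,0,0,0,0,-0.08,0,1,0,0,0,0,-0.08,0,1],
)

```text
t: 14.4
tcp_pos: [484.9, 135.9, 195.0]
orientation: [0.684, 0.183, -0.18, -0.683]
contact_force: [-0.3, 0.3, 0.2]
grip_width: 85.3
```

```bash
python3 s.py e8
python3 - <<'E'
from h import *
to([612.6,105.8,192],30)
E
```

```text
t 14.4 tcp [484.9 135.9 195. ] F [-0.3  0.3  0.2] T [ 0.04 -0.03 -0.02] r 83.2 ang 151.8 w 85.3
1 [-0.0012 -0.     -0.0008]
2 [-0.0024 -0.     -0.0016]
3 [-0.0036 -0.     -0.0024]
t 14.45 tcp [484.3 135.5 193.7] F [-0.4 -1.  -1.1] w 85.6 xhead 29.8
turn [ 0.0021 -0.0042  0.0029] shift [ 0.0967  0.0021 -0.0894]
```

View pics/e8.png

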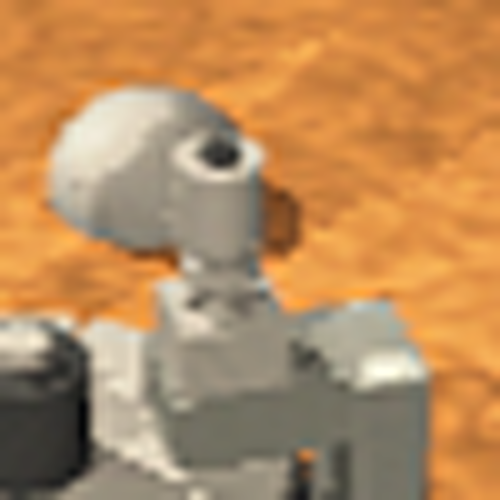

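Pin head still at (218,157) in the crop, so it stays dropped by about 7 mm. Over to the pin.

>>> jog_arm(
  moves=[0,0,0,0.032,0,-0.03,1,0,0,0,0.064,0,-0.06,1,0,0,0,0.09,0,-0.083,1,0,0,0,0.0967,0,-0.0894,1,0,0,0,0.0967,0,-0.0894,1,0,0,0,0.0967,0,-0.0894,1],
)

```text
t: 15.05
tcp_pos: [611.0, 106.2, 193.1]
orientation: [0.684, 0.182, -0.182, -0.683]
contact_force: [-0.8, -0.3, -0.1]
grip_width: 85.3
```

Run:
```python
from h import *
to([612.6,105.8,121],30)
```

```text
t 15.05 tcp [611.  106.2 193.1] F [-0.8 -0.3 -0.1] w 85.3 xhead 29.8
turn [ 0.0011 -0.0034  0.0007] shift [ 0.0012  0.0721 -0.0011]
```

>>> jog_arm(
  moves=[0,0,0,0.0012,0.03,-0.001,1,0,0,0,0.0012,0.055,-0.001,1,0,0,0,0.0012,0.072,-0.001,1,0,0,0,0.0012,0.072,-0.001,1,0,0,0,0.0012,0.072,-0.001,1],
)

```text
t: 15.55
tcp_pos: [611.7, 106.6, 121.5]
orientation: [0.683, 0.182, -0.182, -0.683]
contact_force: [0.4, 0.6, 0.6]
grip_width: 85.2
```

Run:
```python
from h import *
to([612.6,105.8,121],30)
```

```text
t 15.55 tcp [611.7 106.6 121.5] F [0.4 0.6 0.6] w 85.2 xhead 29.9
turn [ 0.0007 -0.0021  0.0001] shift [ 0.0004  0.0005 -0.0012]
```

>>> jog_arm(
  moves=[0,0,0,0.0004,0,-0.001,-1,0,0,0,0.0004,0,-0.001,-1,0,0,0,0.0004,0,-0.001,-1,0,0,0,0.0004,0,-0.001,-1,0,0,0,0.0004,0,-0.001,-1,0,0,0,0.0004,0,-0.001,-1,0,0,0,0.0004,0,-0.001,-1,0,0,0,0.0004,0,-0.001,-1],
  grip_force=50,
)

```text
t: 16.35
tcp_pos: [613.0, 106.0, 121.8]
orientation: [0.683, 0.183, -0.182, -0.683]
contact_force: [1.3, 0.0, 3.7]
grip_width: 22.4
```

```bash
python3 s.py e9;  python3 - <<'E'
from h import *
to([612.6,105.8,121],30)
E
```

```text
t 16.35 tcp [613.  106.  121.8] F [1.3 0.  3.7] T [-0.01 -0.31  0.04] r 55.6 ang 9.7 w 22.4
1 [ 0.0003 -0.      0.0009]
2 [ 0.0006 -0.      0.0018]
3 [ 0.0009 -0.      0.0028]
t 16.4 tcp [612.9 106.  121.8] F [ 1.7 -0.3  4.6] w 22.3 xhead 29.9
turn [ 0.001  -0.0021  0.001 ] shift [-0.0004  0.0008 -0.    ]
```

View pics/e9.png

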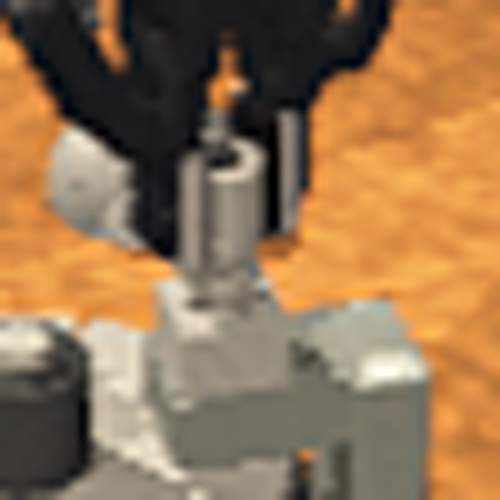

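>>> jog_arm(
  moves=[0,0,0,0,0.0015,0,-1,0,0,0,0,0.003,0,-1,0,0,0,0,0.0045,0,-1,0,0,0,0,0.006,0,-1],
)

```text
t: 16.8
tcp_pos: [612.7, 105.9, 115.3]
orientation: [0.683, 0.183, -0.182, -0.683]
contact_force: [1.9, 0.5, -2.2]
grip_width: 22.4
```

```bash
python3 - <<'E'
from h import *
to([612.6,105.8,111],30)
E
```

```text
t 16.8 tcp [612.7 105.9 115.3] F [ 1.9  0.5 -2.2] w 22.4 xhead 29.9
turn [ 0.0008 -0.0022  0.0005] shift [-0.0002  0.0043  0.    ]
```

Past the detent with a low residual force. Continue to seating.

>>> jog_arm(
  moves=[0,0,0,0,0.0015,0,-1,0,0,0,0,0.003,0,-1,0,0,0,0,0.004,0,-1],
)

```text
t: 17.1
tcp_pos: [613.0, 105.7, 113.3]
orientation: [0.684, 0.183, -0.182, -0.683]
contact_force: [-6.7, -4.3, 32.9]
grip_width: 22.4
```

```bash
python3 s.py f1
python3 - <<'E'
from h import *
to([612.6,105.8,111],30)
E
```

```text
t 17.1 tcp [613.  105.7 113.3] F [-6.7 -4.3 32.9] T [-0.79  1.69  0.  ] r 55.5 ang 9.4 w 22.4
1 [ 0.0003 -0.      0.0009]
2 [ 0.0006 -0.      0.0018]
3 [ 0.0009 -0.      0.0027]
t 17.15 tcp [612.9 105.7 113.4] F [-4.3 -2.7 24.6] w 22.3 xhead 29.9
turn [ 0.0023 -0.0025  0.001 ] shift [-0.0002  0.0024  0.0003]
```

View pics/f1.png

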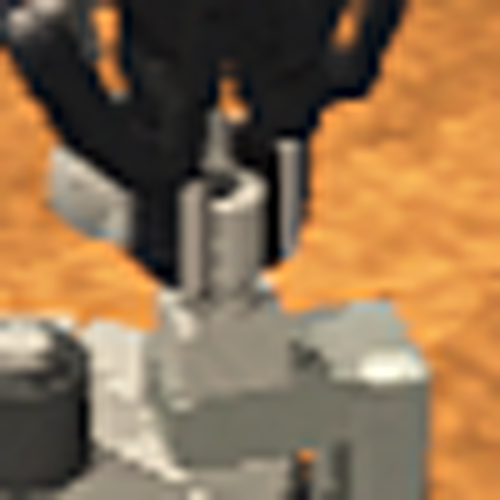

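>>> jog_arm(
  moves=[0,0,0,0,-0.001,0,-1,0,0,0,0,-0.001,0,1,0,0,0,0,-0.001,0,1,0,0,0,0,-0.001,0,1,0,0,0,0,-0.001,0,1,0,0,0,0,-0.001,0,1,0,0,0,0,-0.03,0,1,0,0,0,0,-0.07,0,1,0,0,0,0,-0.1,0,1,0,0,0,0,-0.1,0,1],
)

```text
t: 18.15
tcp_pos: [614.7, 106.7, 217.6]
orientation: [0.684, 0.185, -0.179, -0.682]
contact_force: [0.3, -0.1, -0.3]
grip_width: 85.8
```

```bash
python3 s.py f2
python3 - <<'E'
from h import *
for z in (145,142,141,140,139):
    u,v=proj("side",[612.6,105.8,z]);print(z,((u-240+.5)*10).round(),((v-135+.5)*10).round())
E
```

```text
t 18.15 tcp [614.7 106.7 217.6] F [ 0.3 -0.1 -0.3] T [-0.01  0.01 -0.  ] r 57.4 ang 10.1 w 85.8
1 [ 0.0003 -0.      0.0009]
2 [ 0.0006 -0.      0.0019]
3 [ 0.0009 -0.      0.0029]
145 218.0 171.0
142 218.0 181.0
141 218.0 184.0
140 218.0 187.0
139 218.0 191.0
```

View pics/f2.png

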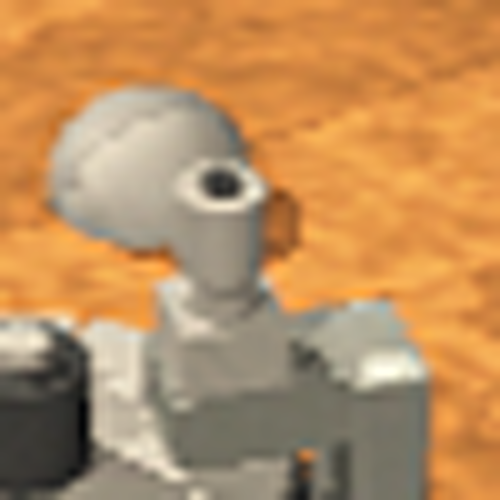

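Run:
```python
from h import *
to([612.8,105.8,146],30)
```

```text
t 18.2 tcp [613.7 106.1 215.4] F [-0.4 -0.7 -1.4] w 85.4 xhead 29.8
turn [ 0.0036 -0.0028  0.0046] shift [-0.0013  0.0694  0.0004]
```

>>> jog_arm(
  moves=[0.003,0,0.004,-0.001,0.01,0,-1,0.003,0,0.004,-0.001,0.01,0,-1,0.003,0,0.004,-0.001,0.01,0,-1,0.003,0,0.004,-0.001,0.02,0,-1,0.003,0,0.004,-0.001,0.03,0,-1,0.003,0,0.004,-0.001,0.04,0,-1,0.003,0,0.004,-0.001,0.05,0,-1,0.003,0,0.004,-0.001,0.06,0,-1,0.003,0,0.004,-0.001,0.068,0,-1,0.003,0,0.004,-0.001,0.068,0,-1],
  grip_force=30,
)

```text
t: 19.2
tcp_pos: [612.6, 105.4, 146.0]
orientation: [0.683, 0.182, -0.183, -0.683]
contact_force: [-0.3, -0.5, 1.0]
grip_width: 0.0
```

Run:
```python
from h import *
to([612.8,105.8,140],30)
```

```text
t 19.2 tcp [612.6 105.4 146. ] F [-0.3 -0.5  1. ] w 0.0 xhead 29.9
turn [-0.     -0.0026 -0.0013] shift [0.0004 0.006  0.0002]
```

>>> jog_arm(
  moves=[0,0,0,0,0.002,0,-1,0,0,0,0,0.004,0,-1,0,0,0,0,0.0055,0,-1,0,0,0,0,0.0055,0,-1],
)

```text
t: 19.6
tcp_pos: [612.7, 105.4, 140.6]
orientation: [0.683, 0.182, -0.182, -0.683]
contact_force: [-0.7, 0.5, -0.8]
grip_width: -0.2
```

Run:
```python
from h import *
to([612.8,105.8,140],30)
```

```text
t 19.6 tcp [612.7 105.4 140.6] F [-0.7  0.5 -0.8] w -0.2 xhead 29.8
turn [ 0.0001 -0.0027 -0.0011] shift [0.0003 0.0006 0.0003]
```

>>> jog_arm(
  moves=[0,0,0,0,0.001,0,-1,0,0,0,0,0.002,0,-1,0,0,0,0,0.0025,0,-1],
)

```text
t: 19.9
tcp_pos: [613.0, 105.5, 139.1]
orientation: [0.684, 0.182, -0.182, -0.683]
contact_force: [-2.9, -0.7, 13.1]
grip_width: -0.2
```

Run:
```python
from h import *
to([612.8,105.8,140],30)
```

```text
t 19.9 tcp [613.  105.5 139.1] F [-2.9 -0.7 13.1] w -0.2 xhead 29.8
turn [ 0.0008 -0.0027 -0.0002] shift [-0.0001 -0.0009  0.0004]
```

>>> jog_arm(
  moves=[0,0,0,0,-0.03,0,-1,0,0,0,0,-0.07,0,-1,0,0,0,0,-0.12,0,-1,0,0,0,0,-0.15,0,-1,0,0,0,0,-0.15,0,-1,0,0,0,0,-0.15,0,-1],
)

```text
t: 20.5
tcp_pos: [613.1, 105.5, 289.6]
orientation: [0.684, 0.183, -0.181, -0.683]
contact_force: [-0.7, -0.6, -1.5]
grip_width: -0.1
```

```bash
python3 s.py f3
python3 - <<'E'
from h import *
cv2.imwrite("pics/f4.png",cv2.resize(imaging.camera("side"),(768,576),interpolation=cv2.INTER_CUBIC))
E
```

```text
t 20.5 tcp [613.1 105.5 289.6] F [-0.7 -0.6 -1.5] T [-0.    0.06  0.04] r 55.6 ang 9.2 w -0.1
1 [ 0.0003 -0.      0.0009]
2 [ 0.0007 -0.      0.0018]
3 [ 0.001  -0.      0.0027]
```

View pics/f4.png

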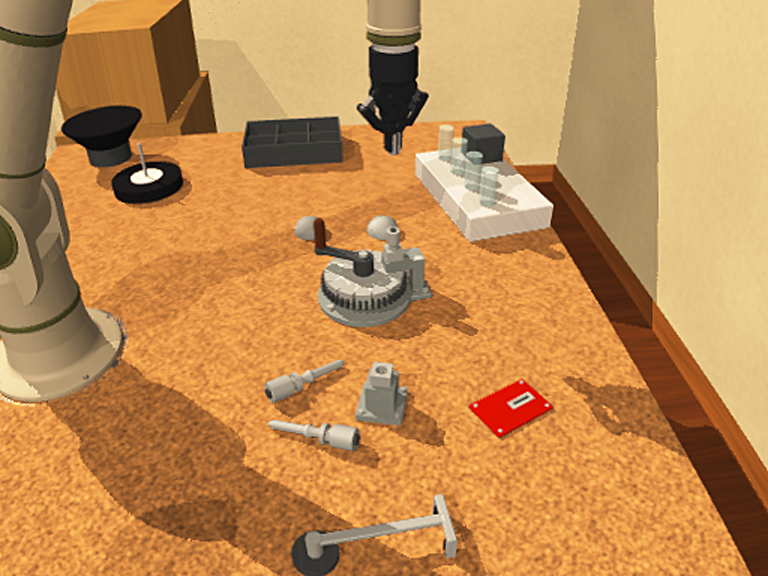

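View pics/f3.png

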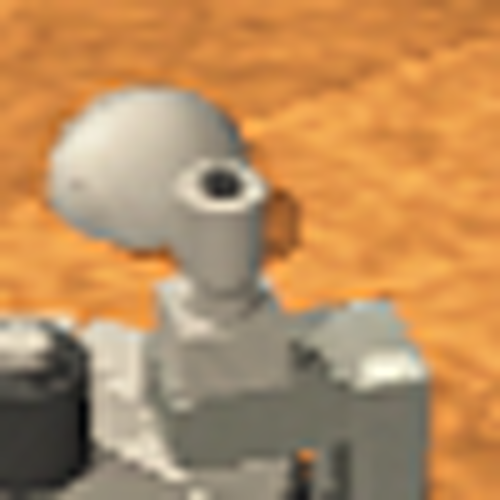

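```bash
python3 -c "
from cell import workorder,monitor
print(monitor.read_state()['contact_force']);print(workorder.hand_in())"
```

```text
[-0.19732733  0.21743425 -0.60316828]
the job is handed in; nothing more can be done
None
```

The pin is fully home in the bracket bore, let go, and the job was handed in at about 20.6 s. One thing went wrong: the two larger look-alike pins fell over.

- **What I did:** I pulled the pin straight up out of its socket and stood it in the bore. I then turned the crank counter-clockwise about 37°. The pin had dropped about 7 mm by about 36°, and I went on for about 1° more before I confirmed it. The force on the handle stayed near 5 N. Last, I released the handle, pressed the pin past its detent and let go.
- **Pressing force:** The pin met its stop with a brief 33 N at the wrist, more than the 6–16 N the detent itself needs.
- **Last checks:** A light press of 13 N on the pin's head met a firm stop at z = 139.1 mm, against 139 mm for fully home. The camera put the head at about 140 mm, which agrees to about 1 mm. The gripper ended about 150 mm above the pin, touching nothing.
- **Look-alikes:** Both fell over between about 0.4 and 2.3 s, during the first approach. The wrist force stayed under about 1.5 N in the readings I took then, and the planned path stayed well clear of them. They may have toppled by themselves from their narrow tips, but I can't rule out that I touched one. They were still on the counter in the last picture, but had rolled slightly since falling. I did not touch them afterwards.
- **Everything else:** The bumper caps, coin plate and record arm look unmoved.

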